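# Close a snap-lid tub in the lid press and hold it up

## Task

The small tub standing in the lid press has its lid only laid on. Pull the press's sprung handle bar right down to its stop so that the lid snaps home, let the handle go all the way back up, then lift the closed tub straight up out of the press and hold it, level and still, over the press with its bottom at least 10 cm above where it stood. Finish while holding it there in the gripper; keep it upright all the way and leave the other things on the worktop where they are.

Things in the scene. Friction and masses are not known exactly. Their poses are not given: they have to be found in the camera images.
- press: Hand lid press, fixed on the worktop: steel base plate 285 x 150 mm, top 20 mm high. Origin on the worktop under the nest's centre; z up, x from its front to the hinge at its back, y to its left. Grey hinge bracket at x = 100 to 155 mm, 120 mm high. Two stop posts 20 x 18 mm, 92 mm high, at x = 78, y = -62 and 62 mm.
- nest (a point): Centre of the floor of the nest, the white shallow socket in which the tub stands: outside 112 (x) x 70 (y) mm, inside 100 x 58 mm; floor 26 mm, wall tops 38 mm above the worktop. Axes as the press.
- lever (a joint): Angle (rad) of the press's lever: 0 = straight up, where its spring holds it; 1.56 = swung to the front (press -x) and down until level, on its stop. A yoke of two flat arms, 124 mm apart, carries a rubber-faced plate (62 mm wide, 72 to 178 mm from the hinge), which meets the lid in the last 0.08 rad. Force at the bar: about 3 N at first, 10 N at the end. Let go, it returns in about 1 s.
- lever_bar (a point): Middle of the lever's black grip bar: 19 mm thick, 116 mm long between the arms, along the press's y, free all round. It moves on a circle of 220 mm radius about lever_hinge: straight above it (320 mm over the worktop) at lever = 0, 220 mm in front of it at hinge height at the stop.
- lever_hinge (a point): Point on the lever's hinge axis (along the press's y), 125 mm behind the nest's centre, 100 mm above the worktop. Axes as the press; does not move.
- tub: The tub in the nest: white plastic, 96 (x) x 54 (y) x 50 mm, straight sides, about 0.25 kg, balanced about its middle. Origin under the centre of its bottom, z up, x along its length and along the press's x. Sides are free from 12 mm above its bottom (nest's walls) to 43 mm (edge of the pressed lid); grip across the 54 mm at mid-length. Top with lid: 58 mm, pressed 53 mm.
- tub_lid (a joint): How far (m) the tub's grey snap lid is pressed on: 0 = lying loose on the rim, 0.005 = fully home. It stays where it is pushed; about 8 N moves it. Lid 104 x 61 mm, 10 mm high.
- closed_tub_0: A bystander: tub of the same make with its lid home, standing on the worktop to the left of the press. 104 x 61 x 53 mm; origin under its centre, z up, x along its length.
- closed_tub_1: A bystander: the second closed tub, as closed_tub_0, near it.
- spare_lids: A bystander: a low stack of five spare grey lids on the worktop, 104 x 61 x 28 mm; origin under its centre.
- teaspoon: A bystander: steel teaspoon lying to the left of the press, 132 x 26 x 9 mm; origin under the middle.
- jar: A bystander: glass jar with a green lid, 68 mm across, 84 mm high, behind the press to the left; origin under its centre.

How it is judged:
By the outcome, as a careful person would: the job done as asked, in the order asked, and still so for the second after the job is handed in, while the arm keeps its last pose, push and grip.
It also fails if it takes over 64 s, if anything falls off the work surface, if the arm or the gripper's body presses on something with over 40 N, if the wrist force passes 120 N, or if a joint passes its speed limit or range.

## Robot

A 7-joint arm with a two-finger parallel gripper is mounted at the origin on a cart in front of the work surface, level with it; the furniture and walls round the work are solid. World frame = base frame: x ahead of the robot, y to its left, z up, the work surface at z = 0. Lengths are in m, angles in rad, forces in N, time in s.
With the tool pointing down it reaches from about 0.425 to 0.975 m from the base axis. Payload 16.7 kg.
Tool frame: the origin (TCP) lies on the centre line of the jaws, within the pads' length; the fingertips stand 14 mm ahead of it and the grasp point (between the pads) lies 5 mm behind it; z points along the fingers, y is the line along which they close (so a half turn about z gives the same grasp; the last joint's range is limited). The gripper opens to 85 mm and grips with 20 to 120 N. Pads are 22 mm wide; open, the fingers measure 114 mm over their backs; the gripper's body (76 mm by 85 mm) begins 54 mm behind the grasp point. The pads swing forward as they close: fully open they stand 13 mm farther back than shut.
Start: joints at [-1.472, 0.426, 0.074, 1.606, -0.034, 1.111, -0.067], TCP at [0.166, 0.654, 0.245] pointing down, gripper open.
Joint ranges: [-2.85, 2.85], [-0.5, 2.14], [-1.23, 1.37], [0.21, 2.46], [-1.02, 4.16], [0.16, 2.05], [-2.73, 2.73]. Speed limits (rad/s): [1.89, 1.89, 2.39, 2.39, 3.01, 3.01, 3.01].

## Interface

Orientations are given as [roll, pitch, yaw] about the fixed x, y, z axes, in that order (R = Rz(yaw) Ry(pitch) Rx(roll)).
In Python, from workcell import env gives the robot as it stands.
- The arm moves only by the tool drive_effector, called after ">>>" by a JSON object that holds its "name" and its "arguments", one argument or row to a line. Schema: {"type":"object","properties":{"segments":{"type":"array","items":{"type":"number"},"minItems":7,"maxItems":84},"grip_n":{"type":"number"},"only":{"type":"string"},"quiet":{"type":"boolean"},"lines":{"type":"string"}},"required":["segments"],"additionalProperties":false}. segments is one flat list of numbers that holds 1 to 12 rows one after another, with no inner brackets; each row has 7 numbers: dx, dy, dz in units of 20 mm, then a rotation vector rx, ry, rz in units of 0.25 rad, then the finger opening in m; each row shifts and turns the commanded pose from where the row before left it, along the tool's axes as they then stand; what a row does not reach is not made up. A row lasts 1/12 s, in which the tool goes at most 0.0417 m and 0.125 rad, less where a joint would pass 70% of its speed; a pose out of reach is approached as far as the arm can. The fingers move at their own pace and stop on an object; grip_n is the grip in N (left out, the last holds). Time passes only in rows, so rows that do not move let the fingers close. The tool returns the time, the measured TCP pose, the force, the opening and the grip force at its end. only (a regular expression) keeps the lines of the reply that match it, lines (a string "A,B") keeps lines A to B, and quiet returns only ok. Input that does not fit is refused with a message, and nothing moves.
- env.state(): the state, without advancing time (a new reading comes with each control period).
- env.grab_frame(name): name is "scene" or "side" or "wrist"; returns the picture (400x640x3 uint8, red, green, blue); there is no depth.
- env.get_calibration(name): a dict with "fx", "fy", "cx", "cy" (pixels), "rvec" (rotation vector, rad) and "tvec" (3), from world to camera coordinates, as OpenCV has them; the wrist camera has in their place "tool_from_camera" (4x4, takes a point from camera to tool coordinates, whose origin is the TCP and whose axes are the flange's). Camera axes: x right, y down, z forward; pixel columns grow to the right and rows downward; lengths in m; the calibration is good to about 2 mm. A picture is of the moment at which its call begins: read the wrist's pose just before it. get_calibration takes no time and is no camera call.
- env.close_job(): hands the job in; it is judged then, once.
The state is a dict: "t": time; "q": joint angles; "qvel": joint speeds; "tau": joint torques, N m; "tool_pos": TCP position; "eef_rot": TCP orientation; "ft_force": force on the tool from outside, world axes, zero at the start; "torque": the same for the moment, N m; "width": finger opening in m; "grip_force": force on a finger pad.
Only numpy, scipy, OpenCV 4.12 (cv2) and the standard library are available. Lean on these libraries where they do the work, as an engineer would, in place of code of your own. Each camera call takes 0.05 s, during which the arm holds its last target. There are 200 camera calls.

## Working session

There is one attempt and no reset: what is moved stays moved. The work goes in short steps, Python scripts to look and compute and a tool call to move; the robot and the scene stay as the last step left them, time stands still between calls to the robot, and variables do not carry over. Pictures are saved under pics/ and viewed, at most 10 in all, crops included, and the job is handed in when it is done.

```bash
ls; mkdir -p pics; python3 - <<'E'
from workcell import env
import cv2
for n in("scene","side"):
    cv2.imwrite(f"pics/{n}0.png",env.grab_frame(n)[:,:,::-1]); print(n,env.get_calibration(n))
print(env.get_calibration("wrist")); s=env.state(); print(s)
E
```

```text
pics
workcell.py
scene {'fx': 465.6255054262358, 'fy': 465.6255054262358, 'cx': 318.1047916177858, 'cy': 196.6323652624259, 'rvec': array([ 0.85458265, -2.52028151,  1.08251214]), 'tvec': array([0.59101548, 0.10378662, 1.11343522])}
side {'fx': 428.75788919409644, 'fy': 428.75788919409644, 'cx': 313.6869544873964, 'cy': 195.42386381723782, 'rvec': array([ 2.29549207, -0.27588898,  0.10708659]), 'tvec': array([-0.34794526,  0.44557043,  0.91610188])}
{'fx': 322.2934080698697, 'fy': 322.2934080698697, 'cx': 323.23823805170184, 'cy': 196.17975553306752, 'tool_from_camera': array([[ 1.51195508e-03, -9.51477423e-01, -3.07714848e-01,
         7.87823173e-02],
       [ 9.99998515e-01,  1.18418191e-03,  1.25190736e-03,
        -5.58066923e-04],
       [-8.26771227e-04, -3.07716284e-01,  9.51477800e-01,
        -1.27709124e-01],
       [ 0.00000000e+00,  0.00000000e+00,  0.00000000e+00,
         1.00000000e+00]])}
{'t': 0.1, 'q': array([-1.47249351,  0.42663515,  0.07388256,  1.60653295, -0.03409186,
        1.11079114, -0.0670788 ]), 'qvel': array([-0.0002963 , -0.00114288,  0.00079108,  0.00035513, -0.00052775,
       -0.00077558, -0.0002433 ]), 'tau': array([ 8.46734445e-03, -9.51546550e+01,  3.77086803e+00, -4.64413261e+01,
        1.95375143e-02,  6.44654443e-03,  4.13225592e-06]), 'tool_pos': array([0.16551988, 0.65403853, 0.24470882]), 'eef_rot': array([-3.14049006e+00,  9.43198758e-05,  2.89375648e+00]), 'ft_force': array([-0.21107166, -0.1693741 , -0.65772689]), 'torque': array([ 0.04935397, -0.04877129, -0.00797419]), 'grip_force': 0.0, 'width': 0.08541662204545607}
```

View pics/scene0.png

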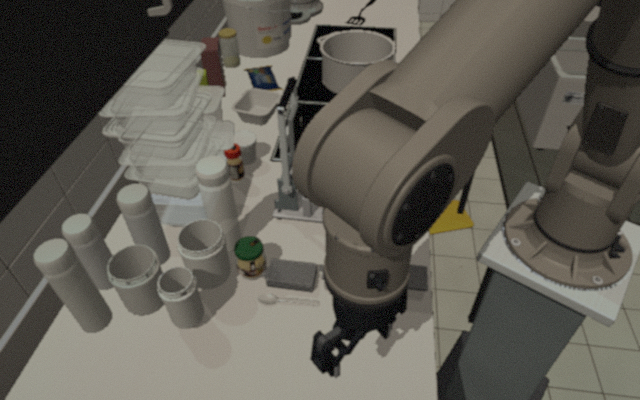

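View pics/side0.png

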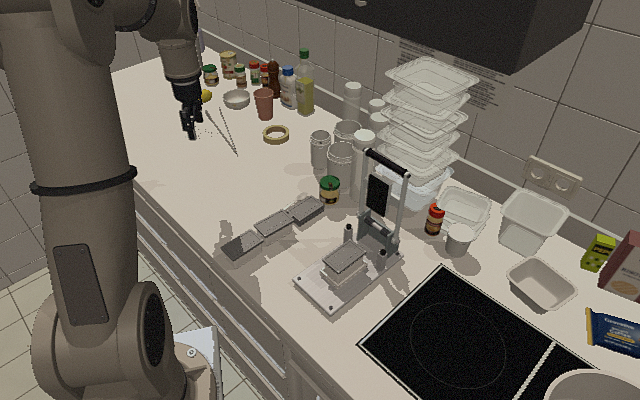

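The side view shows the press whole: base about (345,275), bar from (367,152) to (409,174), tub lid about (345,258). In the scene view the arm hides most of it, with the lever visible at (287,140). I'll zoom in on the press in the side view.

```bash
cat > h.py <<'E'
import numpy as np, cv2
from workcell import env
from scipy.spatial.transform import Rotation as R
def cam(n):
    c=env.get_calibration(n); K=np.array([[c['fx'],0,c['cx']],[0,c['fy'],c['cy']],[0,0,1]])
    if n=='wrist':
        s=env.state(); T=np.eye(4); T[:3,:3]=R.from_euler('xyz',s['eef_rot']).as_matrix(); T[:3,3]=s['tool_pos']
        W=np.linalg.inv(T@c['tool_from_camera']); return K,W[:3,:3],W[:3,3]
    return K,cv2.Rodrigues(c['rvec'])[0],c['tvec']
def ray(C,p):
    K,r,t=C; d=r.T@np.linalg.solve(K,[p[0],p[1],1.]); return -r.T@t,d/np.linalg.norm(d)
def onz(C,p,z):
    o,d=ray(C,p); return o+d*(z-o[2])/d[2]
def tri(Cs,ps):
    A=np.zeros((3,3));b=np.zeros(3)
    for C,p in zip(Cs,ps):
        o,d=ray(C,p);M=np.eye(3)-np.outer(d,d);A+=M;b+=M@o
    return np.linalg.solve(A,b)
def proj(C,P):
    q=C[0]@(C[1]@np.array(P)+C[2]); return q[:2]/q[2]
E
python3 - <<'E'
from h import *
im=cv2.imread("pics/side0.png")[140:320,285:425]
cv2.imwrite("pics/c1.png",cv2.resize(im,None,fx=3.33,fy=3.33,interpolation=cv2.INTER_CUBIC))
C=cam('side'); print("cam",-C[1].T@C[2])
for n,p,z in [("bar",(367,152),.32),("bar",(409,174),.32),("postL",(348,226),.092),("postR",(382,251),.092),("lid",(345,258),.084),("front",(331,309),.02),("frontL",(293,277),.02)]: print(n,onz(C,p,z).round(3))
E
```

```text
cam [ 0.26070477 -0.45001136  0.94253083]
bar [0.574 0.337 0.32 ]
bar [0.64  0.234 0.32 ]
postL [0.531 0.317 0.092]
postR [0.59  0.211 0.092]
lid [0.493 0.218 0.084]
front [0.431 0.121 0.02 ]
frontL [0.359 0.239 0.02 ]
```

View pics/c1.png

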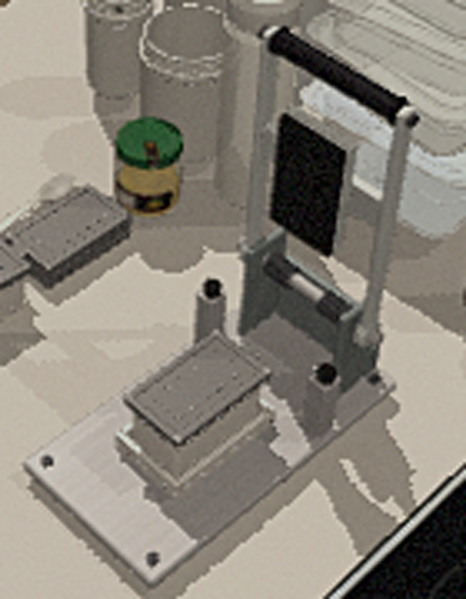

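Lid centre is about (0.493,0.22) and the bar middle about (0.607,0.286,0.32), with press yaw about 0.53. Next I lift and swing to a wrist-camera viewpoint above the press.

The manual's scale: shifts go in units of 20 mm and turns go in units of 0.25 rad. Converting my numbers, -0.04 m is -2, -0.03 m is -1.5.

>>> {"name": "drive_effector", "arguments": {
  "segments": [0,0,-2,0,0,0,0.085,0,0,-2,0,0,0,0.085,0,0,-2,0,0,0,0.085,0,0,-2,0,0,0,0.085,0,0,-2,0,0,0,0.085,0,0,-1.5,0,0,0,0.085],
  "grip_n": 30
}}

```text
t: 0.6
tool_pos: [0.1656, 0.6542, 0.4788]
eef_rot: [3.139, -0.0, 2.894]
ft_force: [-0.7, 0.4, 0.3]
width: 0.0848
grip_force: 0.0
```

>>> {"name": "drive_effector", "arguments": {
  "segments": [-1.5,-0.8,0,0,0,0,0.085,-1.5,-0.8,0,0,0,0,0.085,-1.5,-0.8,0,0,0,0,0.085,-1.5,-0.8,0,0,0,0,0.085,-1.5,-0.8,0,0,0,0,0.085,-1.5,-0.8,0,0,0,0,0.085,-1.5,-0.8,0,0,0,0,0.085,-1.5,-0.8,0,0,0,0,0.085]
}}

```text
t: 1.27
tool_pos: [0.3678, 0.47, 0.4751]
eef_rot: [-3.141, -0.0, 2.894]
ft_force: [0.3, -0.6, -0.1]
width: 0.0852
grip_force: 0.0
```

>>> {"name": "drive_effector", "arguments": {
  "segments": [-1.5,-0.8,0,0,0,0.4,0.085,-1.5,-0.8,0,0,0,0.4,0.085,-1.5,-0.65,0,0,0,0.4,0.085,-1.5,-0.5,0,0,0,0.4,0.085,-1.5,-0.35,0,0,0,0.4,0.085,0,0,0,0,0,0.4,0.085,0,0,0,0,0,0.4,0.085,0,0,0,0,0,0.36,0.085,0,0,0,0,0,0,0.085,0,0,0,0,0,0,0.085]
}}

```text
t: 2.1
tool_pos: [0.4761, 0.3507, 0.4751]
eef_rot: [-3.141, 0.0, 2.107]
ft_force: [-1.2, 0.7, 0.1]
width: 0.085
grip_force: 0.0
```

```bash
python3 - <<'E'
from h import *
C=cam('wrist'); im=env.grab_frame("wrist")[:,:,::-1]; cv2.imwrite("pics/w1.png",im); np.savez("w1.npz",K=C[0],r=C[1],t=C[2])
for P in[(.574,.337,.32),(.64,.234,.32),(.493,.22,.084),(.531,.317,.092),(.59,.211,.092)]: print(proj(C,P).round())
cv2.imwrite("pics/s1.png",env.grab_frame("scene")[:,:,::-1])
C=cam('scene')
for P in[(.574,.337,.32),(.64,.234,.32),(.493,.22,.084)]: print(proj(C,P).round())
E
```

```text
[403. 244.]
[398. 346.]
[293. 214.]
[342. 179.]
[338. 246.]
[283. 109.]
[291.  79.]
[345. 180.]
```

View pics/w1.png

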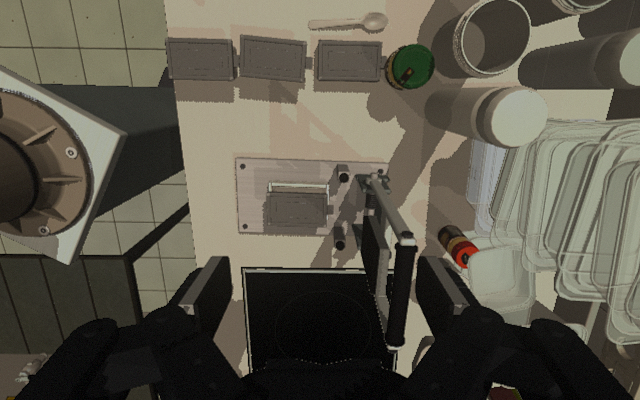

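The wrist view shows the bar from (407,240) to (396,346), posts at (343,176) and (340,244), and the lid at about (297,209). Now I triangulate with the side view.

```bash
python3 - <<'E'
from h import *
z=np.load("w1.npz"); W=(z['K'],z['r'],z['t']); S=cam('side')
def rect(f,roi):
    x0,y0,x1,y1=roi; im=cv2.imread(f); g=cv2.cvtColor(im,cv2.COLOR_BGR2GRAY)[y0:y1,x0:x1]; g=cv2.medianBlur(g,3)
    t,m=cv2.threshold(g,0,255,cv2.THRESH_BINARY_INV+cv2.THRESH_OTSU)
    c=max(cv2.findContours(m,0,1)[0],key=cv2.contourArea); a=cv2.approxPolyDP(c,4,True).reshape(-1,2)+[x0,y0]
    r=cv2.minAreaRect(c); return t,a.tolist(),np.array(r[0])+[x0,y0],r[1:]
print(rect("pics/w1.png",(258,185,333,232)))
print(rect("pics/side0.png",(318,238,370,275)))
s={'barL':(366.3,150),'barR':(408.2,174.4),'postL':(348.7,226.2),'postR':(382.6,252.3),'lidfl':(322.7,259.5),'lidbl':(349.6,241),'lidbr':(365.8,252.5),'lidfr':(338.8,272)}
w={'barL':(407,240),'barR':(396,346),'postL':(343.5,177),'postR':(340,244.5),'lidfl':(265,193),'lidbl':(327,193),'lidbr':(328,227),'lidfr':(264,227)}
for k in s:
    P=tri([W,S],[w[k],s[k]]); print(k,P.round(4),(proj(W,P)-w[k]).round(1),(proj(S,P)-s[k]).round(1))
im=cv2.imread("pics/w1.png")[170:250,230:410]; 
cv2.imwrite("pics/c2.png",cv2.resize(im,None,fx=4.4,fy=4.4,interpolation=cv2.INTER_CUBIC))
E
```

```text
(111.0, [[332, 185], [328, 196], [324, 188], [273, 186], [270, 192], [267, 186], [264, 231], [323, 227], [332, 214], [326, 200]], array([297.5, 208. ]), ((46.0, 69.0), 90.0))
(144.0, [[322, 259], [327, 274], [365, 274], [362, 257], [369, 259], [369, 238], [356, 238], [356, 243], [343, 238]], array([345.5, 256. ]), ((36.0, 47.0), 90.0))
barL [0.5745 0.3431 0.3211] [0.2 0.2] [-0.1  0.1]
barR [0.6379 0.2332 0.3198] [-0.1 -0.1] [ 0.1 -0. ]
postL [0.5334 0.3204 0.0868] [0.3 0.2] [-0.2  0.1]
postR [0.5929 0.212  0.0847] [-0.1 -0.1] [ 0.1 -0. ]
lidfl [0.4355 0.2279 0.0829] [0.6 0.5] [-0.5  0. ]
lidbl [0.5253 0.2794 0.0734] [-0.3 -0.2] [ 0.2 -0. ]
lidbr [0.556  0.2279 0.0774] [-1.4 -1.1] [ 1.1 -0.3]
lidfr [0.4628 0.1748 0.0896] [0.6 0.5] [-0.6  0.1]
```

View pics/c2.png

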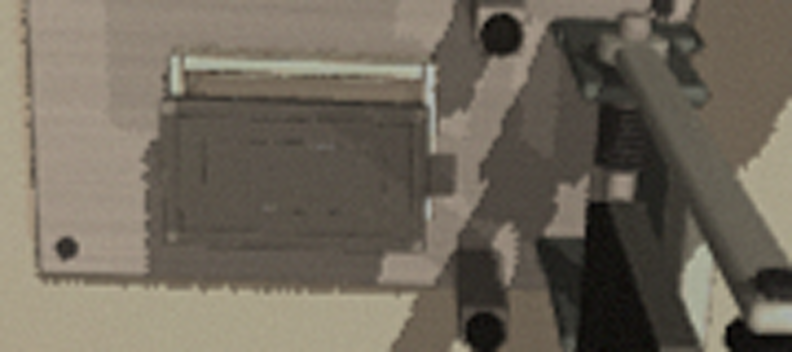

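Bar, posts and lid agree: nest ≈ (0.496,0.227), yaw ≈ 0.515, bar middle (0.606,0.288,0.3205). In the crop the lid is cleanly visible with corners (172,98)–(425,247), inside the nest. Now I go over the bar and down.

In the tool's units: -0.0236 m is -1.18, 0.0165 m is 0.825, 0.021 rad is 0.084.

>>> {"name": "drive_effector", "arguments": {
  "segments": [0,0,0,0,0,0.084,0.085,-1.18,0.825,0,0,0,0,0.085,-1.18,0.825,0,0,0,0,0.085,-1.18,0.825,0,0,0,0,0.085,-1.18,0.825,0,0,0,0,0.085,-1.18,0.825,0,0,0,0,0.085,0,0,0,0,0,0,0.085,0,0,1.5,0,0,0,0.085,0,0,1.5,0,0,0,0.085,0,0,0,0,0,0,0.085]
}}

```text
t: 3.03
tool_pos: [0.6044, 0.2878, 0.4098]
eef_rot: [-3.134, 0.0, 2.083]
ft_force: [-1.2, -0.3, -0.3]
width: 0.0852
grip_force: 0.0
```

In the tool's units: 0.034 m is 1.7, 0.03 m is 1.5.

>>> {"name": "drive_effector", "arguments": {
  "segments": [0,0,1.5,0,0,0,0.085,0,0,1.5,0,0,0,0.085,0,0,1.7,0,0,0,0.085,0,0,0,0,0,0,0.015,0,0,0,0,0,0,0.015,0,0,0,0,0,0,0.015,0,0,0,0,0,0,0.015,0,0,0,0,0,0,0.015,0,0,0,0,0,0,0.015,0,0,0,0,0,0,0.015],
  "grip_n": 40
}}

```text
t: 3.87
tool_pos: [0.6057, 0.2879, 0.3233]
eef_rot: [3.141, -0.001, 2.082]
ft_force: [-9.9, -3.6, 12.3]
width: 0.0174
grip_force: 38.8
```

In the tool's units: -0.006 m is -0.3.

>>> {"name": "drive_effector", "arguments": {
  "segments": [0,0,-0.3,0,0,0,0.015,0,0,0,0,0,0,0.015]
}}

```text
t: 4.03
tool_pos: [0.6048, 0.2876, 0.326]
eef_rot: [-3.137, 0.0, 2.082]
ft_force: [-1.1, -1.2, -17.6]
width: 0.0174
grip_force: 42.9
```

```bash
python3 - <<'E'
from h import *
im=env.grab_frame("side")[60:260,290:470,::-1]
cv2.imwrite("pics/c3.png",cv2.resize(im,None,fx=3,fy=3,interpolation=cv2.INTER_CUBIC))
E
```

```text
(no output)
```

View pics/c3.png

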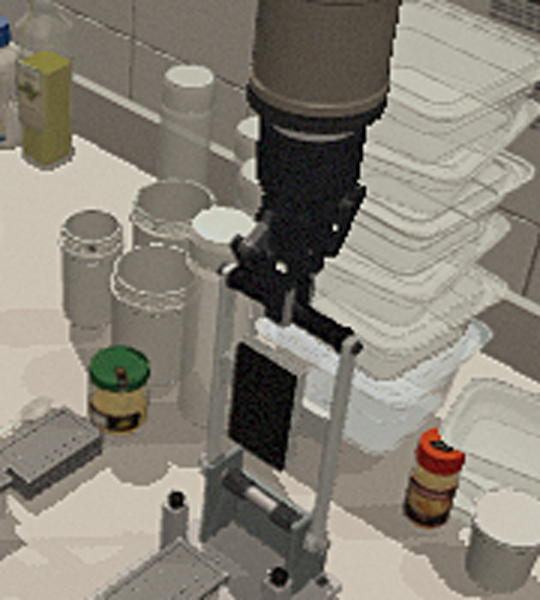

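Bar is gripped at its middle (about (285,300) in the crop). Now I pull it along the arc, first half.

>>> {"name": "drive_effector", "arguments": {
  "segments": [0,-0.715,0.2,0,0,0,0.015,0,-0.715,0.05,0,0,0,0.015,0,-0.7,0.14,0,0,0,0.015,0,-0.7,0.14,0,0,0,0.015,0,-0.675,0.23,0,0,0,0.015,0,-0.675,0.23,0,0,0,0.015]
}}

```text
t: 4.58
tool_pos: [0.5341, 0.2488, 0.3102]
eef_rot: [3.135, -0.002, 2.083]
ft_force: [2.9, 8.6, 2.8]
width: 0.017
grip_force: 45.4
```

>>> {"name": "drive_effector", "arguments": {
  "segments": [0,-0.64,0.315,0,0,0,0.015,0,-0.64,0.315,0,0,0,0.015,0,-0.595,0.395,0,0,0,0.015,0,-0.595,0.395,0,0,0,0.015,0,-0.54,0.47,0,0,0,0.015,0,-0.54,0.47,0,0,0,0.015]
}}

```text
t: 5.08
tool_pos: [0.4717, 0.214, 0.2624]
eef_rot: [3.137, -0.002, 2.083]
ft_force: [3.0, 10.5, -0.4]
width: 0.0171
grip_force: 47.6
```

>>> {"name": "drive_effector", "arguments": {
  "segments": [0,-0.475,0.535,0,0,0,0.015,0,-0.475,0.535,0,0,0,0.015,0,-0.4,0.59,0,0,0,0.015,0,-0.4,0.59,0,0,0,0.015,0,-0.32,0.64,0,0,0,0.015,0,-0.32,0.64,0,0,0,0.015]
}}

```text
t: 5.58
tool_pos: [0.4292, 0.1905, 0.1908]
eef_rot: [3.139, -0.003, 2.083]
ft_force: [-6.9, 8.7, 8.7]
width: 0.017
grip_force: 52.1
```

>>> {"name": "drive_effector", "arguments": {
  "segments": [0,-0.235,0.675,0,0,0,0.015,0,-0.235,0.675,0,0,0,0.015,0,-0.145,0.695,0,0,0,0.015,0,-0.145,0.695,0,0,0,0.015,0,0,0,0,0,0,0.015]
}}

```text
t: 6.0
tool_pos: [0.4148, 0.1823, 0.1339]
eef_rot: [-3.14, -0.002, 2.084]
ft_force: [-13.9, 6.8, 4.5]
width: 0.0174
grip_force: 54.2
```

In the tool's units: 0.0142 m is 0.71, -0.001 m is -0.05.

>>> {"name": "drive_effector", "arguments": {
  "segments": [0,-0.05,0.71,0,0,0,0.015,0,0,0.71,0,0,0,0.015,0,0,0,0,0,0,0.015,0,0,0,0,0,0,0.015]
}}

```text
t: 6.33
tool_pos: [0.4126, 0.1809, 0.1059]
eef_rot: [-3.136, -0.002, 2.083]
ft_force: [-22.9, -0.1, 6.9]
width: 0.0175
grip_force: 55.7
```

>>> {"name": "drive_effector", "arguments": {
  "segments": [0,0,0.15,0,0,0,0.015,0,0,0,0,0,0,0.015,0,0,0,0,0,0,0.015],
  "grip_n": 60
}}

```text
t: 6.58
tool_pos: [0.4126, 0.1809, 0.1034]
eef_rot: [-3.136, -0.002, 2.083]
ft_force: [-23.4, 0.3, 8.5]
width: 0.0171
grip_force: 58.3
```

>>> {"name": "drive_effector", "arguments": {
  "segments": [0,0,0.15,0,0,0,0.015,0,0,0,0,0,0,0.015,0,0,0,0,0,0,0.015]
}}

```text
t: 6.83
tool_pos: [0.4125, 0.1809, 0.1004]
eef_rot: [-3.136, -0.002, 2.083]
ft_force: [-23.1, -1.7, 9.0]
width: 0.0174
grip_force: 59.1
```

>>> {"name": "drive_effector", "arguments": {
  "segments": [0,0,0.15,0,0,0,0.015,0,0,0,0,0,0,0.015,0,0,0,0,0,0,0.015]
}}

```text
t: 7.08
tool_pos: [0.4124, 0.1808, 0.0981]
eef_rot: [-3.136, -0.003, 2.083]
ft_force: [-30.9, -3.8, 34.4]
width: 0.0175
grip_force: 62.4
```

```bash
python3 - <<'E'
from h import *
im=env.grab_frame("side")[150:320,250:450,::-1]
cv2.imwrite("pics/c4.png",cv2.resize(im,None,fx=3.5,fy=3.5,interpolation=cv2.INTER_CUBIC))
E
```

```text
(no output)
```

View pics/c4.png

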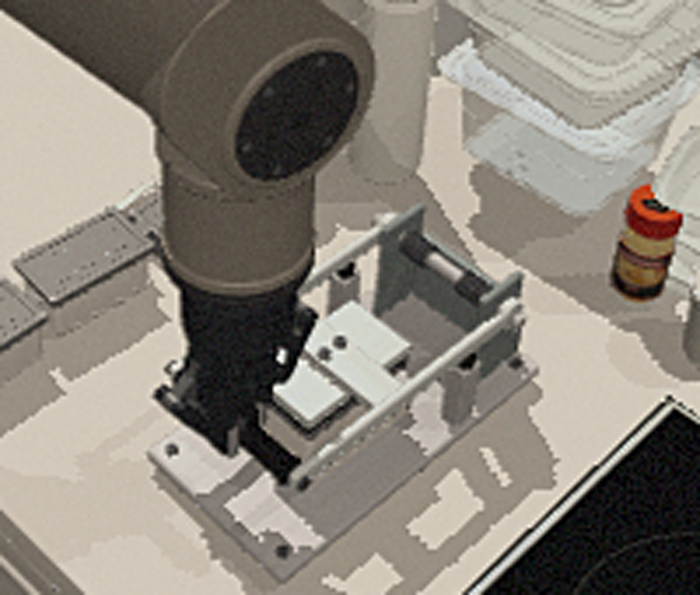

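The lever is level and on its stop: yoke flat at (400,390), and the force jumped from 9 to 34 N. A slight extra push confirms it, then I follow the arc back up.

In the tool's units: 0.001 m is 0.05.

>>> {"name": "drive_effector", "arguments": {
  "segments": [0,0,0.05,0,0,0,0.015,0,0,0,0,0,0,0.015,0,0,0,0,0,0,0.015]
}}

```text
t: 7.38
tool_pos: [0.4124, 0.1808, 0.0978]
eef_rot: [-3.136, -0.003, 2.083]
ft_force: [-37.1, -7.8, 56.5]
width: 0.0169
grip_force: 64.8
```

>>> {"name": "drive_effector", "arguments": {
  "segments": [0,0,-0.4,0,0,0,0.015,0,0.025,-0.7,0,0,0,0.015,0,0.05,-0.71,0,0,0,0.015,0,0.145,-0.695,0,0,0,0.015,0,0.145,-0.695,0,0,0,0.015,0,0.235,-0.675,0,0,0,0.015,0,0.235,-0.675,0,0,0,0.015,0,0.32,-0.64,0,0,0,0.015,0,0.32,-0.64,0,0,0,0.015],
  "grip_n": 40
}}

```text
t: 8.13
tool_pos: [0.4395, 0.1957, 0.2143]
eef_rot: [-3.139, -0.002, 2.083]
ft_force: [-11.7, -0.3, 4.8]
width: 0.0173
grip_force: 52.6
```

In the tool's units: 0.0119 m is 0.595, -0.0118 m is -0.59.

>>> {"name": "drive_effector", "arguments": {
  "segments": [0,0.4,-0.59,0,0,0,0.015,0,0.4,-0.59,0,0,0,0.015,0,0.475,-0.535,0,0,0,0.015,0,0.475,-0.535,0,0,0,0.015,0,0.54,-0.47,0,0,0,0.015,0,0.54,-0.47,0,0,0,0.015,0,0.595,-0.395,0,0,0,0.015,0,0.595,-0.395,0,0,0,0.015]
}}

```text
t: 8.8
tool_pos: [0.5119, 0.2351, 0.2953]
eef_rot: [3.14, -0.001, 2.082]
ft_force: [-0.7, -2.6, 0.5]
width: 0.0168
grip_force: 50.6
```

>>> {"name": "drive_effector", "arguments": {
  "segments": [0,0.64,-0.315,0,0,0,0.015,0,0.64,-0.315,0,0,0,0.015,0,0.675,-0.23,0,0,0,0.015,0,0.675,-0.23,0,0,0,0.015,0,0.7,-0.14,0,0,0,0.015,0,0.7,-0.14,0,0,0,0.015,0,0.715,-0.05,0,0,0,0.015,0,0.715,-0.05,0,0,0,0.015,0,0,0,0,0,0,0.015,0,0,0,0,0,0,0.015]
}}

```text
t: 9.63
tool_pos: [0.6067, 0.2871, 0.3243]
eef_rot: [-3.141, 0.0, 2.081]
ft_force: [-12.1, -9.9, 15.7]
width: 0.0172
grip_force: 50.2
```

>>> {"name": "drive_effector", "arguments": {
  "segments": [0,0,0,0,0,0,0.085,0,0,0,0,0,0,0.085,0,0,0,0,0,0,0.085,0,0,0,0,0,0,0.085,0,0,0,0,0,0,0.085,0,0,0,0,0,0,0.085,0,0,-0.5,0,0,0,0.085,0,0,-1.5,0,0,0,0.085,0,0,-2,0,0,0,0.085,0,0,-1.5,0,0,0,0.085,0,0,0,0,0,0,0.085]
}}

```text
t: 10.55
tool_pos: [0.6079, 0.2885, 0.4397]
eef_rot: [3.133, -0.0, 2.082]
ft_force: [1.5, -0.4, -0.3]
width: 0.085
grip_force: 0.0
```

>>> {"name": "drive_effector", "arguments": {
  "segments": [0,-1.5,0,0,0,0,0.085,0,-1.5,0,0,0,0,0.085,0,-1.5,0,0,0,0,0.085,0,-1.8,0,0,0,0,0.085,0,0,0,0,0,0,0.085,0,0,0,0,0,-0.48,0.085,0,0,0,0,0,-0.48,0.085,0,0,0,0,0,-0.48,0.085,0,0,0,0,0,-0.48,0.085,0,0,0,0,0,-0.48,0.085,0,0,0,0,0,-0.48,0.085,0,0,0,0,0,-0.48,0.085]
}}

```text
t: 11.55
tool_pos: [0.4967, 0.2266, 0.4329]
eef_rot: [3.141, 0.0, 2.928]
ft_force: [0.2, 0.2, -1.4]
width: 0.0852
grip_force: 0.0
```

>>> {"name": "drive_effector", "arguments": {
  "segments": [0,0,0,0,0,-0.48,0.085,0,0,0,0,0,-0.48,0.085,0,0,0,0,0,-0.48,0.085,0,0,0,0,0,-0.48,0.085,0,0,0,0,0,-0.48,0.085,0,0,0,0,0,-0.48,0.085,0,0,0,0,0,-0.04,0.085,0,0,2,0,0,0,0.085,0,0,2,0,0,0,0.085,0,0,0,0,0,0,0.085,0,0,0,0,0,0,0.085]
}}

```text
t: 12.47
tool_pos: [0.4961, 0.2264, 0.3521]
eef_rot: [-3.141, -0.003, -2.633]
ft_force: [-0.5, 0.7, 1.8]
width: 0.0849
grip_force: 0.0
```

```bash
python3 - <<'E'
from h import *
C=cam('wrist'); im=env.grab_frame("wrist")[:,:,::-1]; cv2.imwrite("pics/w2.png",im); np.savez("w2.npz",K=C[0],r=C[1],t=C[2])
print(env.state()['tool_pos'],env.state()['q'])
cv2.imwrite("pics/side2.png",env.grab_frame("side")[:,:,::-1])
E
```

```text
[0.49700923 0.22685827 0.35382658] [-0.87988839  0.12841545  0.37407227  1.77355871 -0.04922401  1.24830718
  1.58668796]
```

View pics/w2.png

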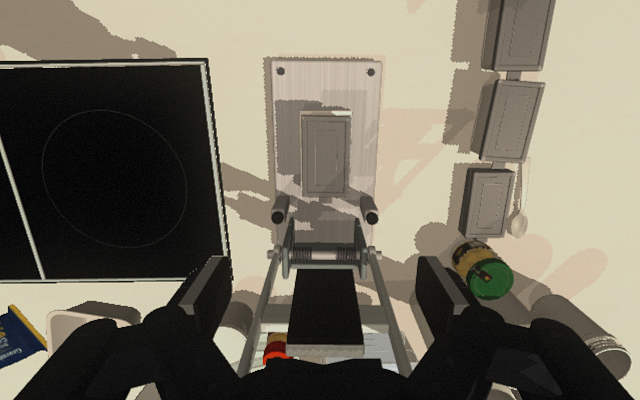

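The lever is upright again; the lid shows at (302–350, 114–198), square to the image and centred between the fingers. I check its position and height across two views.

```bash
python3 - <<'E'
from h import *
z=np.load("w2.npz"); W=(z['K'],z['r'],z['t']); S=cam('side')
ps=[(302,114.5),(350.5,114.5),(349,196.5),(303,196.5)]
Q=np.array([onz(W,p,.079) for p in ps]); print(Q.round(4),Q.mean(0).round(4),np.linalg.norm(Q[0]-Q[1]),np.linalg.norm(Q[1]-Q[2]))
d=(Q[3]-Q[0]+Q[2]-Q[1]); print("yaw",np.arctan2(d[1],d[0]))
for n,p in(("postL",(372,217)),("postR",(278.5,217))): print(n,onz(W,p,.092).round(4))
# lid height: corner heights from side view, seen pixels via projecting predicted corners
im=cv2.imread("pics/side2.png")[225:290,310:380]; cv2.imwrite("pics/c5.png",cv2.resize(im,None,fx=9,fy=9,interpolation=cv2.INTER_CUBIC))
for h in(.079,.084): print(h,[((proj(S,onz(W,p,h))-[310,225])*9).round().tolist() for p in ps])
E
```

```text
[[0.4618 0.1777 0.079 ]
 [0.4332 0.2288 0.079 ]
 [0.5238 0.2803 0.079 ]
 [0.5531 0.2278 0.079 ]] [0.493  0.2287 0.079 ] 0.05861383025185198 0.10413283512055124
yaw 0.5096244230631095
postL [0.5301 0.3174 0.092 ]
postR [0.589 0.212 0.092]
0.079 [[247.0, 440.0], [101.0, 319.0], [353.0, 130.0], [503.0, 243.0]]
0.084 [[246.0, 429.0], [102.0, 309.0], [351.0, 122.0], [500.0, 234.0]]
```

View pics/c5.png

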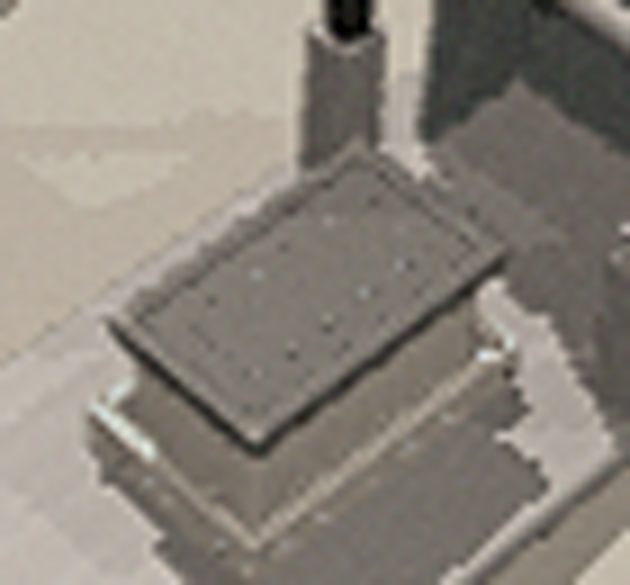

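The corners in the crop ((250,445), (108,322), (503,247)) match a lid top of 79 mm, so the lid is home. I descend over the tub.

>>> {"name": "drive_effector", "arguments": {
  "segments": [-0.05,0.075,1.5,0,0,0,0.085,0,0,1.75,0,0,0,0.085,0,0,1.75,0,0,0,0.085,0,0,1.75,0,0,0,0.085,0,0,1.75,0,0,0,0.085,0,0,1.5,0,0,0,0.085,0,0,1.5,0,0,0,0.085,0,0,1,0,0,0,0.085,0,0,1,0,0,0,0.085,0,0,0,0,0,0,0.085,0,0,0,0,0,0,0.085],
  "grip_n": 40
}}

```text
t: 13.48
tool_pos: [0.4978, 0.2292, 0.0833]
eef_rot: [3.142, 0.001, -2.631]
ft_force: [0.6, -0.7, 1.1]
width: 0.0852
grip_force: 0.0
```

In the tool's units: 0.015 m is 0.75, 0.014 m is 0.7.

>>> {"name": "drive_effector", "arguments": {
  "segments": [0.05,0,0.75,0,0,0,0.085,0.05,0,0.7,0,0,0,0.085,0,0,0,0,0,0,0.085,0,0,0,0,0,0,0.066,0,0,0,0,0,0,0.066,0,0,0,0,0,0,0.066,0,0,0,0,0,0,0.04,0,0,0,0,0,0,0.04,0,0,0,0,0,0,0.04,0,0,0,0,0,0,0.04,0,0,0,0,0,0,0.04,0,0,0,0,0,0,0.04],
  "grip_n": 40
}}

```text
t: 14.48
tool_pos: [0.4958, 0.2281, 0.0545]
eef_rot: [3.141, 0.002, -2.631]
ft_force: [-2.0, -0.4, 12.7]
width: 0.0606
grip_force: 40.4
```

```bash
python3 - <<'E'
from h import *
im=env.grab_frame("side")[190:320,270:430,::-1]
cv2.imwrite("pics/c6.png",cv2.resize(im,None,fx=4.5,fy=4.5,interpolation=cv2.INTER_CUBIC))
E
```

```text
(no output)
```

View pics/c6.png

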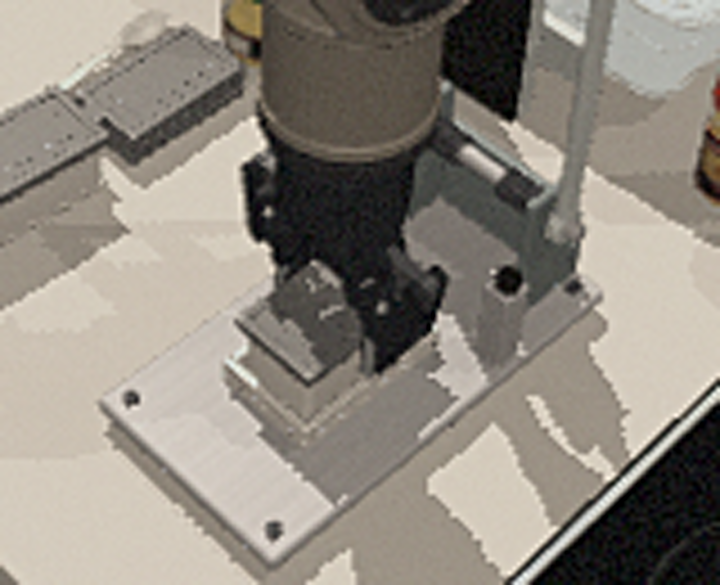

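Width 60.6 mm means the pads are on the lid's edge, so they need to sit lower. Reopen, go down 5 mm and close again.

>>> {"name": "drive_effector", "arguments": {
  "segments": [0,0,0,0,0,0,0.08,0,0,0,0,0,0,0.08,0,0,0,0,0,0,0.08,0,0,0.25,0,0,0,0.08,0,0,0,0,0,0,0.08,0,0,0,0,0,0,0.08],
  "grip_n": 20
}}

```text
t: 15.03
tool_pos: [0.4947, 0.2274, 0.0477]
eef_rot: [-3.142, -0.001, -2.63]
ft_force: [-0.2, -0.0, -0.7]
width: 0.0803
grip_force: 0.0
```

>>> {"name": "drive_effector", "arguments": {
  "segments": [0,0,0,0,0,0,0.05,0,0,0,0,0,0,0.05,0,0,0,0,0,0,0.05,0,0,0,0,0,0,0.05,0,0,0,0,0,0,0.05,0,0,0,0,0,0,0.05,0,0,0,0,0,0,0.05,0,0,0,0,0,0,0.05],
  "grip_n": 20
}}

```text
t: 15.7
tool_pos: [0.4949, 0.2276, 0.0481]
eef_rot: [3.142, -0.0, -2.63]
ft_force: [-1.5, 0.2, 1.1]
width: 0.0607
grip_force: 21.7
```

>>> {"name": "drive_effector", "arguments": {
  "segments": [0,0,0,0,0,0,0.07,0,0,0,0,0,0,0.07,0,0,0.15,0,0,0,0.07,0,0,0,0,0,0,0.07,0,0,0,0,0,0,0.05,0,0,0,0,0,0,0.05,0,0,0,0,0,0,0.05,0,0,0,0,0,0,0.05,0,0,0,0,0,0,0.05],
  "grip_n": 20
}}

```text
t: 16.45
tool_pos: [0.4964, 0.2284, 0.0467]
eef_rot: [3.141, 0.003, -2.631]
ft_force: [-1.8, -0.4, 26.9]
width: 0.0605
grip_force: 26.9
```

>>> {"name": "drive_effector", "arguments": {
  "segments": [0,0,0,0,0,0,0.07,0,0,0,0,0,0,0.07,0,0,0.15,0,0,0,0.07,0,0,0,0,0,0,0.07,0,0,0,0,0,0,0.05,0,0,0,0,0,0,0.05,0,0,0,0,0,0,0.05,0,0,0,0,0,0,0.05,0,0,0,0,0,0,0.05],
  "grip_n": 20
}}

```text
t: 17.2
tool_pos: [0.4951, 0.2282, 0.0422]
eef_rot: [3.141, 0.001, -2.63]
ft_force: [-1.1, 2.9, 7.3]
width: 0.0691
grip_force: 20.5
```

At TCP z 0.042 the tips meet the nest wall (69 mm), and just above it the pads still rest on the lid's rim. The pads are longer than the 31 mm free band, so the grip has to include the rim of the snapped-on lid. I grip there with good overlap and lift gently, watching for slip.

The manual's scale: shifts go in units of 20 mm and turns go in units of 0.25 rad. Converting my numbers, -0.006 m is -0.3, -0.005 m is -0.25.

>>> {"name": "drive_effector", "arguments": {
  "segments": [0,0,0,0,0,0,0.08,0,0,0,0,0,0,0.08,0,0,-0.3,0,0,0,0.08,0,0,-0.25,0,0,0,0.08,0,0,0,0,0,0,0.08,0,0,0,0,0,0,0.05,0,0,0,0,0,0,0.05,0,0,0,0,0,0,0.05,0,0,0,0,0,0,0.05,0,0,0,0,0,0,0.05,0,0,0,0,0,0,0.05,0,0,0,0,0,0,0.05],
  "grip_n": 50
}}

```text
t: 18.2
tool_pos: [0.4951, 0.2276, 0.0534]
eef_rot: [3.141, 0.0, -2.631]
ft_force: [-2.0, -0.8, 9.1]
width: 0.0601
grip_force: 51.8
```

>>> {"name": "drive_effector", "arguments": {
  "segments": [0,0,-0.1,0,0,0,0.05,0,0,-0.1,0,0,0,0.05,0,0,-0.1,0,0,0,0.05,0,0,-0.1,0,0,0,0.05,0,0,-0.1,0,0,0,0.05,0,0,0,0,0,0,0.05,0,0,0,0,0,0,0.05]
}}

```text
t: 18.78
tool_pos: [0.4949, 0.2276, 0.0632]
eef_rot: [3.142, 0.0, -2.63]
ft_force: [0.1, -0.5, -2.1]
width: 0.0604
grip_force: 54.4
```

```bash
python3 - <<'E'
from h import *
cv2.imwrite("pics/lift1.png",env.grab_frame("side")[:,:,::-1])
E
```

```text
(no output)
```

In the tool's units: -0.012 m is -0.6, -0.01 m is -0.5.

>>> {"name": "drive_effector", "arguments": {
  "segments": [0,0,-0.25,0,0,0,0.05,0,0,-0.5,0,0,0,0.05,0,0,-0.6,0,0,0,0.05,0,0,-0.6,0,0,0,0.05,0,0,-0.6,0,0,0,0.05,0,0,-0.6,0,0,0,0.05,0,0,-0.6,0,0,0,0.05,0,0,-0.6,0,0,0,0.05,0,0,-0.6,0,0,0,0.05,0,0,-0.6,0,0,0,0.05,0,0,-0.4,0,0,0,0.05,0,0,-0.2,0,0,0,0.05]
}}

```text
t: 19.83
tool_pos: [0.4953, 0.2278, 0.1876]
eef_rot: [3.141, 0.001, -2.63]
ft_force: [0.1, 0.5, -2.3]
width: 0.0604
grip_force: 54.6
```

>>> {"name": "drive_effector", "arguments": {
  "segments": [0,0,0,0,0,0,0.05,0,0,0,0,0,0,0.05,0,0,0,0,0,0,0.05,0,0,0,0,0,0,0.05]
}}

```text
t: 20.17
tool_pos: [0.4947, 0.2274, 0.1855]
eef_rot: [-3.141, -0.001, -2.63]
ft_force: [-0.6, -0.1, -1.8]
width: 0.0601
grip_force: 54.6
```

```bash
python3 - <<'E'
from h import *
im=env.grab_frame("side")[:,:,::-1]; cv2.imwrite("pics/lift2.png",im); S=cam('side')
s=env.state(); print(s['ft_force'],s['tool_pos'])
x=np.array([.867,.498]);y=np.array([-.498,.867]);c=np.array([.4945,.228]);dz=s['tool_pos'][2]-.0534
g=cv2.cvtColor(np.ascontiguousarray(im),cv2.COLOR_BGR2GRAY)
# grey profile down the tub's front-right vertical side, from lid top to well below its bottom
for u in(-.048,):
  for v in(.0,-.02):
    print(v,[(h,int(cv2.getRectSubPix(g,(3,3),tuple(map(float,proj(S,[*(c+u*x+v*y),.026+dz+h/1000])))).mean())) for h in range(60,-40,-4)])
for h in(53,43,0): print(h,proj(S,[*(c-.048*x),.026+dz+h/1000]).round(1))
E
```

```text
[ 0.29389257  0.59614002 -2.29549978] [0.49470393 0.22739958 0.18553179]
0.0 [(60, 122), (56, 122), (52, 121), (48, 104), (44, 82), (40, 84), (36, 107), (32, 123), (28, 124), (24, 122), (20, 120), (16, 119), (12, 124), (8, 139), (4, 163), (0, 181), (-4, 188), (-8, 185), (-12, 182), (-16, 181), (-20, 180), (-24, 179), (-28, 180), (-32, 180), (-36, 181)]
-0.02 [(60, 122), (56, 125), (52, 126), (48, 111), (44, 85), (40, 82), (36, 105), (32, 123), (28, 126), (24, 124), (20, 124), (16, 123), (12, 125), (8, 135), (4, 158), (0, 175), (-4, 181), (-8, 179), (-12, 179), (-16, 183), (-20, 190), (-24, 190), (-28, 176), (-32, 151), (-36, 134)]
53 [332.1 230.7]
43 [332.1 233.6]
0 [331.7 245.7]
```

The tub came up with the lid (weight about 2.3 N). Its bottom edge shows at or slightly above the predicted height, so the lid is still home, and it has risen about 13 cm, level. Handing in.

>>> {"name": "drive_effector", "arguments": {
  "segments": [0,0,0,0,0,0,0.05,0,0,0,0,0,0,0.05,0,0,0,0,0,0,0.05,0,0,0,0,0,0,0.05,0,0,0,0,0,0,0.05,0,0,0,0,0,0,0.05]
}}

```text
t: 20.72
tool_pos: [0.495, 0.2276, 0.1861]
eef_rot: [-3.142, -0.0, -2.63]
ft_force: [-0.8, 0.0, -2.1]
width: 0.06
grip_force: 54.6
```

```bash
python3 -c "
from workcell import env
print(env.close_job())"
```

```text
the job is handed in; nothing more can be done
None
```

I pulled the handle down to its stop, let it back up, and handed the job in at 20.7 s with the tub held level about 13 cm above the nest; the grip is on the lid's rim, not the 54 mm sides, because the pads were too long for the free band.

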